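# Load the rinse tray and latch its cover

### The job

Swing both red-knobbed turnbuttons on the rinse tray fully open, lift off the cover and set it aside, and put every white filter cup with a black seal ring that is on the bench into the tray. Then set the cover back so that it sits level and fully home on the rim, and turn both turnbuttons fully closed over it. Leave the plain cups and everything else where they are.

Things in the scene. Friction and masses are not known exactly. Their poses are not given: they have to be found in the camera images.
- tray: White open rinse tray clamped to the bench, outside 144 (its x) x 216 (its y) x 68 mm high, walls 5 and floor 5 mm thick (inside 134 x 206 mm, 63 deep). Origin: centre of its underside, on the bench. A grey lug on the middle of its near (-x) and far (+x) wall carries a turnbutton.
- cover: Loose grey cover, starts seated on the tray. Origin: centre of its underside. Upwards: locating step 126 (x) x 198 (y) x 8 mm, which drops inside the walls (4 mm play); plate 150 x 222, 8 to 14 mm up, rests on the rim; black grip rib in the middle, 14 thick (x), 80 long (y), 14 to 44 mm up. Seated: origin 60 mm above the tray's, y along the tray's y (either way round). 0.4 kg.
- latch_near (a joint): Angle of the near turnbutton, a dark flat bar 64 x 18 x 6 mm on a vertical pivot, underside 76.5 mm above the bench (2.5 mm above a seated cover). 0 = fully closed, bar pointing across the cover along the tray's +x; it turns counter-clockwise seen from above as it opens, 1.57 = along the tray's wall (+y), stop at 1.9. Stays where it is left.
- latch_far (a joint): The same for the far turnbutton: 0 = fully closed, bar pointing along the tray's -x across the cover; counter-clockwise seen from above opens it, 1.57 = pointing along the tray's -y, stop at 1.9.
- knob_near (a point): Centre of the top of the red round knob (16 mm diameter, 30 mm tall, standing on the bar, top 112.5 mm above the bench) near the tip of the near turnbutton, 42 mm from its pivot.
- knob_far (a point): The same for the far turnbutton.
- pivot_near (a point): Pivot of the near turnbutton, on the bar's top face (82.5 mm above the bench), 95.5 mm from the tray's centre.
- pivot_far (a point): The same for the far turnbutton.
- mat: Thin black rubber mat, 200 x 280 mm (1 mm), free bench space to lay the cover on. Origin: its centre.
- cup0: White filter cup with a black seal ring and grey filter disc on top: solid upright cylinder 54 mm in diameter, 42 mm tall, origin at the centre of its underside, z up. 2 to 4 such cups are present.
- cup1: White filter cup with a black seal ring and grey filter disc on top: solid upright cylinder 54 mm in diameter, 42 mm tall, origin at the centre of its underside, z up. 2 to 4 such cups are present.
- cup2: White filter cup with a black seal ring and grey filter disc on top: solid upright cylinder 54 mm in diameter, 42 mm tall, origin at the centre of its underside, z up. 2 to 4 such cups are present.
- cup3: White filter cup with a black seal ring and grey filter disc on top: solid upright cylinder 54 mm in diameter, 42 mm tall, origin at the centre of its underside, z up. 2 to 4 such cups are present.
- plain0: Bystander: plain smaller white cup without black ring, 42 mm in diameter, 34 mm tall, origin under its centre.
- plain1: Bystander: plain smaller white cup without black ring, 42 mm in diameter, 34 mm tall, origin under its centre.
- bowl: Bystander: clear plastic filter bowl, 80 mm across, 85 tall, origin under its centre.
- collar: Bystander: flat white collar, 110 mm across, 12 high, origin under its centre.
- collar2: Bystander: flat white collar, 110 mm across, 12 high, origin under its centre.
- plug0: Bystander: standing grey plug, 34 mm across, 85 tall, origin under its centre.
- plug1: Bystander: standing grey plug, 34 mm across, 85 tall, origin under its centre.

How it is judged:
By the outcome, as a careful person would: the job done as asked, in the order asked, and still so for the second after the job is handed in, with the robot touching nothing.
Of cup0, cup1, cup2, cup3 only 2 to 4 are there at a start; the rules pass over those that are not, and their reading is None.
At some moment in a run one of cup0, cup1, cup2, cup3 may be knocked a few centimetres aside while the robot is not near it.
Once in a run the grip may slacken for a moment while it holds something.
It also fails if it takes over 210 s, if anything falls off the work surface, if the arm or the gripper's body presses on something with over 40 N, if the wrist force passes 120 N, or if a joint passes its speed limit or range.

### The arm

A 7-joint arm with a two-finger parallel gripper is mounted at the origin on the work surface. World frame = base frame: x ahead of the robot, y to its left, z up, the work surface at z = 0. Lengths are in mm, angles in rad, forces in N, time in s.
With the tool pointing down it reaches from about 425 to 825 mm from the base axis. Payload 3.6 kg.
Tool frame: the origin (TCP) lies midway between the tips of the shut fingers; the grasp point (between the pads) lies ctrl.grip_depth behind it (ctrl.grip_depth is the distance from the TCP to the grasp point, in mm); z points along the fingers, y is the line along which they close (so a half turn about z gives the same grasp; the last joint's range is limited). The gripper opens to 93 mm and grips with 3 to 60 N. Pads are 15 mm wide; open, the fingers measure 128 mm over their backs; the gripper's body (75 mm by 188 mm) begins 65 mm behind the grasp point.
Start: joints at [1.24, 0.615, -0.013, 1.423, 0.008, 1.103, -0.04], TCP at [195.078, -620.005, 218.64] pointing down, gripper open.
Joint ranges: [-3.12, 3.12], [-0.3, 2.06], [-1.34, 1.32], [0.26, 2.42], [-1.36, 4.5], [0.01, 1.98], [-2.84, 2.84]. Speed limits (rad/s): [2.79, 2.79, 3.14, 3.14, 3.14, 3.14, 3.14].

### API

Orientations are given as a unit quaternion [x, y, z, w].
In Python, from cell import ctrl gives the robot as it stands.
- The arm moves only by the shell command python3 -m inch 'ROWS'. ROWS is JSON, a list of rows, each a list of 3 entries, a list of its own where there are three numbers: the shift along the tool's x, y, z as a fraction of full scale, then the turn about the tool's z as a fraction of full scale, then the finger opening in mm, from 0 to 93. In form: [[[x, y, z], roll, fingers], ...]. A call has exactly 5 rows; each row is the pose to reach, as a shift and turn from the pose commanded when the call began, along the tool's axes at that moment, turning the shorter way round; what a row does not reach only later rows make up. Full scale, the value 1, is 60 cm for a shift and 180 degrees for a turn. A row lasts 1/8 s, in which the tool goes at most 62.5 mm and 10.7 degrees, less where a joint would pass 70% of its speed; a pose out of reach is approached as far as the arm can. A call with a number of a shift or a turn outside -1 to 1 is refused whole. A call with a gripper value outside its range is refused whole. The fingers move at their own pace and stop on an object; the grip force is fixed at half the most. Time passes only in rows, so rows that repeat a pose let the fingers close, or fill a call up. It gives the time, the measured TCP pose, the force, the opening and the grip force at its end, in the units of the state.
- ctrl.read_state(): the state, without advancing time (a new reading comes with each control period).
- ctrl.get_image(name): name is "scene" or "top" or "wrist"; returns a dict with "pixels" (480x640x3 uint8, red, green, blue), "K" (3x3 intrinsics, pixels), "rvec" (rotation vector, rad) and "tvec" (3), from world to camera coordinates, as OpenCV has them; the wrist camera has in their place "hand_eye" (4x4, takes a point from camera to tool coordinates, whose origin is the TCP and whose axes are the flange's). Camera axes: x right, y down, z forward; pixel columns grow to the right and rows downward; lengths in mm; the calibration is good to about 2 mm. A picture is of the moment at which its call begins: read the wrist's pose just before it. There is no depth.
- ctrl.sign_off(): hands the job in; it is judged then, once.
The state is a dict: "clock": time; "joints": joint angles; "joint_vel": joint speeds; "tau": joint torques, N m; "tool_pos": TCP position; "tcp_rot": TCP orientation; "wrist_force": force on the tool from outside, world axes, zero at the start; "torque": the same for the moment, N m; "gripper_width": opening from 0.0 (shut) to 1.0 (fully open); "grip_force": force on a finger pad.
Only numpy, scipy, OpenCV 4.12 (cv2) and the standard library are available. Lean on these libraries where they do the work, as an engineer would, in place of code of your own. Each camera call takes 0.05 s, during which the arm holds its last target. There are 200 camera calls.

## Working session

There is one attempt and no reset: what is moved stays moved. The work goes in short steps, Python scripts to look and compute and a shell command to move; the robot and the scene stay as the last step left them, time stands still between calls to the robot, and variables do not carry over. Pictures are saved under pics/ and viewed, at most 14 in all, crops included, and the job is handed in when it is done.

```bash
ls; mkdir -p pics
python3 - <<'E'
from cell import ctrl
import cv2
print(ctrl.read_state(), ctrl.grip_depth)
for n in ("scene","top","wrist"):
    im=ctrl.get_image(n); cv2.imwrite(f"pics/{n}0.png",im["pixels"][...,::-1])
    print(n,{k:v for k,v in im.items() if k!="pixels"})
E
```

```text
pics
{'clock': 0.0, 'joints': array([ 1.23951223,  0.61589287, -0.01264821,  1.42486733,  0.00814399,
        1.10338771, -0.0403706 ]), 'joint_vel': array([ 0.0024118 , -0.0003918 , -0.00084825, -0.00024251,  0.00115291,
       -0.0022498 , -0.00063177]), 'tau': array([-6.80450757e-04, -4.58938408e+01,  2.08931831e-01, -1.65746284e+01,
       -6.11149566e-02,  2.05077510e-02,  2.48077049e-04]), 'tool_pos': array([ 194.83747895, -619.29757871,  217.50864519]), 'tcp_rot': array([ 9.88399263e-01,  1.51872739e-01, -2.17675675e-04, -1.23313735e-03]), 'wrist_force': array([-0.34557114, -0.68052254,  0.04573201]), 'torque': array([-0.00125472, -0.01970886,  0.01361736]), 'grip_force': 0.0, 'gripper_width': 1.0037665714443273} 18.8
scene {'K': array([[511.08143966,   0.        , 324.40779264],
       [  0.        , 511.08143966, 243.19698335],
       [  0.        ,   0.        ,   1.        ]]), 'rvec': array([ 1.76714727,  1.75737812, -0.70118912]), 'tvec': array([  -8.16673712, -339.54817214, 1402.68965599])}
top {'K': array([[556.79656555,   0.        , 323.90889562],
       [  0.        , 556.79656555, 242.3142322 ],
       [  0.        ,   0.        ,   1.        ]]), 'rvec': array([ 2.20768771, -2.15014787,  0.08069094]), 'tvec': array([   4.80428346,  574.77214824, 1377.03312826])}
wrist {'K': array([[366.45232841,   0.        , 313.86684348],
       [  0.        , 366.45232841, 235.92881727],
       [  0.        ,   0.        ,   1.        ]]), 'hand_eye': array([[ 2.36808382e-04, -9.61563127e-01, -2.74583862e-01,
         7.55176185e+01],
       [ 9.99999751e-01,  4.10269537e-04, -5.74293534e-04,
         2.39448154e-01],
       [ 6.64872881e-04, -2.74583657e-01,  9.61562984e-01,
        -1.65051672e+02],
       [ 0.00000000e+00,  0.00000000e+00,  0.00000000e+00,
         1.00000000e+00]])}
```

View pics/top0.png

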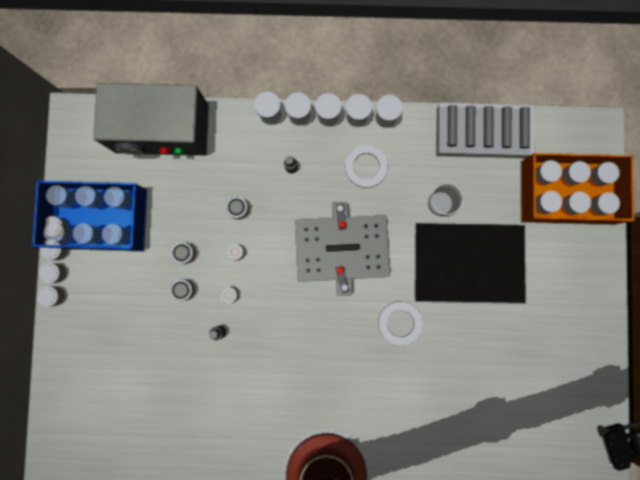

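View pics/scene0.png

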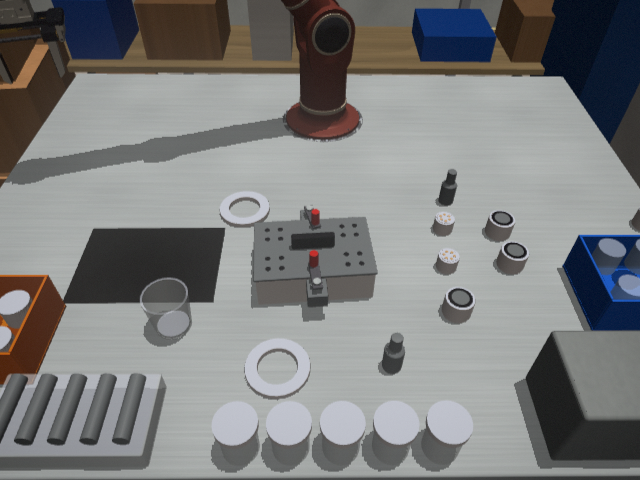

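The top view shows the tray and cover at about (342,248), with its red knobs at (342,225) and (341,270). The mat is at (470,262). Ringed cups are at (183,252), (182,290) and (237,208), and plain cups at (236,252) and (229,295). The scene view agrees.

```bash
cat > h.py <<'E'
import numpy as np, cv2
from cell import ctrl
from scipy.spatial.transform import Rotation as R
np.set_printoptions(precision=2,suppress=True)
def snap(n,save=None):
    s=ctrl.read_state(); im=ctrl.get_image(n)
    if save: cv2.imwrite(f"pics/{save}.png",im["pixels"][...,::-1])
    if n=="wrist":
        T=np.eye(4);T[:3,:3]=R.from_quat(s["tcp_rot"]).as_matrix();T[:3,3]=s["tool_pos"]
        M=T@im["hand_eye"]; Rwc,c=M[:3,:3],M[:3,3]
    else:
        Rc=R.from_rotvec(im["rvec"]).as_matrix(); Rwc=Rc.T; c=-Rc.T@im["tvec"]
    return im["pixels"],im["K"],Rwc,c
def world(cam,px,z):
    _,K,Rwc,c=cam; d=Rwc@np.linalg.solve(K,[px[0],px[1],1]); return c+d*(z-c[2])/d[2]
def pix(cam,p):
    _,K,Rwc,c=cam; q=K@(Rwc.T@(np.asarray(p,float)-c)); return q[:2]/q[2]
def blobs(mask,amin=15):
    n,l,st,ce=cv2.connectedComponentsWithStats(mask.astype(np.uint8))
    return [(ce[i],st[i]) for i in range(1,n) if st[i][4]>=amin]
def red(I):
    h=I.astype(int); return (h[...,0]>110)&(h[...,1]<70)&(h[...,2]<70)
def rel(p,yaw=None):
    """shift (fractions of 600 mm, tool axes) from the current pose to TCP position p; and state"""
    s=ctrl.read_state(); Rt=R.from_quat(s["tcp_rot"]).as_matrix()
    return Rt.T@(np.asarray(p,float)-s["tool_pos"])/600
def toolyaw():
    """world angle (deg) of tool y axis"""
    Rt=R.from_quat(ctrl.read_state()["tcp_rot"]).as_matrix(); return np.degrees(np.arctan2(Rt[1,1],Rt[0,1]))
E
python3 - <<'E'
from h import *
for n in("top","scene"):
    c=snap(n); I=c[0]
    print(n,"red",[(b,world(c,b,97),s[4]) for b,s in blobs(red(I),8)])
    g=I.max(2)<60
    if n=="top":
        for b,s in blobs(g,10):
            if 20<b[0]<600 and 100<b[1]<400: print(b,s,world(c,b,42))
        m=[max((b for b in blobs(g,3000) if 410<b[0][0]<530),key=lambda b:b[1][4])]
        print("mat",m[0][0],world(c,m[0][0],1))
        cv2.imwrite("pics/crop.png",np.hstack([cv2.resize(I[170:350,20:300][...,::-1],None,fx=2,fy=2,interpolation=3)]))
        k=(abs(I.astype(int)-I[235,310].astype(int)).max(2)<25); print(I[235,310])
print(toolyaw())
E
```

```text
top red [(array([163.09, 150.06]), array([781.68, 413.53,  97.  ]), np.int32(32)), (array([533. , 177.5]), array([ 737.65, -477.65,   97.  ]), np.int32(46)), (array([567.5, 155. ]), array([ 794.62, -560.67,   97.  ]), np.int32(12)), (array([607., 156.]), array([ 794.61, -655.47,   97.  ]), np.int32(13)), (array([631. , 160.5]), array([ 785.1 , -712.87,   97.  ]), np.int32(8)), (array([564.5, 163. ]), array([ 774.9 , -553.33,   97.  ]), np.int32(8)), (array([631. , 182.5]), array([ 731.58, -711.97,   97.  ]), np.int32(28)), (array([564.94, 182.39]), array([ 727.75, -554.03,   97.  ]), np.int32(33)), (array([592.52, 183.34]), array([ 727.15, -619.96,   97.  ]), np.int32(29)), (array([539.11, 183.17]), array([ 724.28, -492.24,   97.  ]), np.int32(18)), (array([564.71, 211.54]), array([ 657.33, -552.96,   97.  ]), np.int32(24)), (array([538.2, 211.8]), array([ 655.06, -489.8 ,   97.  ]), np.int32(10)), (array([593.09, 212.96]), array([ 655.68, -620.51,   97.  ]), np.int32(23)), (array([618.59, 218.81]), array([ 643.2 , -681.01,   97.  ]), np.int32(37)), (array([629.67, 217.33]), array([ 
[... 1485 characters left out ...]
2.41] [ 58 265   8  16  79] [481.29 665.95  42.  ]
[192.95 288.79] [191 283   4  13  19] [449.58 339.49  42.  ]
[ 60.29 294.81] [ 56 287   9  17  84] [426.12 665.95  42.  ]
[220.83 330.93] [215 326  11  11  88] [348.6  266.52  42.  ]
mat [469.76 262.9 ] [ 533.4  -352.05    1.  ]
[130 133 128]
scene red [(array([344.47, 122.01]), array([165.21,  52.79,  97.  ]), np.int32(358)), (array([314.61, 211.7 ]), array([483.58, -17.74,  97.  ]), np.int32(33)), (array([313.5 , 253.38]), array([594.86, -19.49,  97.  ]), np.int32(42)), (array([  0.61, 319.83]), array([ 739.73, -513.14,   97.  ]), np.int32(18)), (array([ 13.65, 330.38]), array([ 759.73, -484.58,   97.  ]), np.int32(40))]
-72.53383657511324
```

View pics/crop.png

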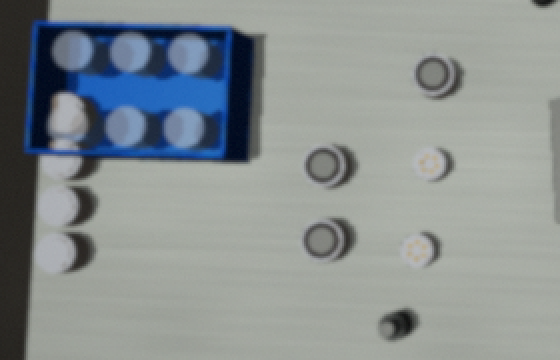

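Only three ringed cups are on the bench; the blue and orange bins hold plain ones. I'm moving to look at the tray from close by.

```bash
python3 -m inch '[[[0.09,-0.07,-0.003],0.03,93],[[0.18,-0.14,-0.006],0.06,93],[[0.27,-0.21,-0.01],0.097,93],[[0.36,-0.28,-0.01],0.097,93],[[0.42,-0.33,-0.01],0.097,93]]'
python3 - <<'E'
from h import *
print(rel([600,-24,230]),toolyaw())
c=snap("top")
for p in [(236.5,207),(182,252.5),(181.5,290),(235,251.5),(229,295)]: print(world(c,p,42 if p[0]>300 or p[0]<190 or p[0]==236.5 else 34))
E
```

```text
clock: 0.88
tool_pos: [372.8, -360.5, 224.9]
tcp_rot: [1.0, 0.0, 0.0, 0.0]
wrist_force: [0.3, 0.6, 0.5]
gripper_width: 0.998
grip_force: 0.0
[ 0.38 -0.56 -0.01] -89.98946087025875
[655.47 240.02  42.  ]
[538.38 370.66  42.  ]
[445.86 367.58  42.  ]
[544.78 240.74  34.  ]
[436.55 251.38  34.  ]
```

```bash
python3 -m inch '[[[0.06,-0.08,0],0,93],[[0.12,-0.16,0],0,93],[[0.18,-0.25,0],0,93],[[0.23,-0.34,0],0,93],[[0.28,-0.42,0],0,93]]' >/dev/null;python3 -m inch '[[[0.05,-0.07,-0.01],0,93],[[0.1,-0.14,-0.01],0,93],[[0.1,-0.14,-0.01],0,93],[[0.1,-0.14,-0.01],0,93],[[0.1,-0.14,-0.01],0,93]]'
python3 - <<'E'
from h import *
c=snap("wrist","w1")
for b,s in blobs(red(c[0]),30): print(b,s,world(c,b,112.5),world(c,b,97))
E
```

```text
clock: 2.17
tool_pos: [598.9, -28.5, 230.7]
tcp_rot: [1.0, -0.002, -0.0, 0.001]
wrist_force: [-0.0, -0.3, -0.1]
gripper_width: 0.996
grip_force: 0.0
[305.33 215.35] [296 207  19  18 247] [610.44 -22.24 112.5 ] [606.93 -21.87  97.  ]
[303.74 336.72] [295 329  17  15 157] [502.03 -19.84 112.5 ] [492.58 -19.34  97.  ]
```

View pics/w1.png

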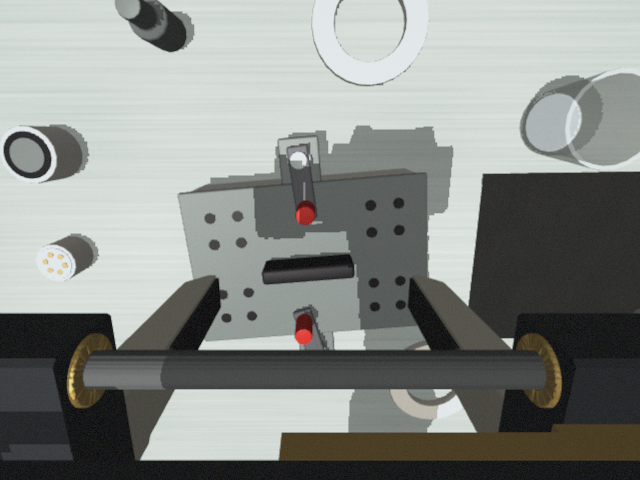

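The wrist view shows the cover corners near (178,194) and (427,173) and the far edge between them. The far knob is at (305,212) and its pivot screw at (298,160). The near knob, at (303,325), is partly hidden by the gripper bar.

Run:
```python
from h import *
c=snap("wrist")
g=cv2.cvtColor(c[0],cv2.COLOR_RGB2GRAY)
pts=np.float32([[178,194],[427,173],[428,327]]).reshape(-1,1,2)
pts=cv2.cornerSubPix(g,pts,(7,7),(-1,-1),(3,50,.01)).reshape(-1,2)
W=[world(c,p,74) for p in pts]
print(pts,W)
a=W[0]-W[1];b=W[1]-W[2]
print("L",np.linalg.norm(a),np.linalg.norm(b),"yaw",np.degrees(np.arctan2(a[1],a[0]))-90,np.degrees(np.arctan2(b[1],b[0])), "ctr",(W[0]+W[2])/2)
print("far pivot",world(c,(298,160),86),"knob top", world(c,(306,209.5),112.5))
# rib top ends
print("rib",[world(c,p,104) for p in [(264,266),(352,258),(263,266),(308,262)]])
cv2.imwrite("pics/c1.png",cv2.resize(c[0][120:360,170:440][...,::-1],None,fx=2.5,fy=2.5,interpolation=2))
```

```text
[[177.82 193.05]
 [426.62 172.04]
 [428.   327.  ]] [array([622.31,  91.42,  74.  ]), array([ 640.09, -126.95,   74.  ]), array([ 489.08, -140.67,   74.  ])]
L 219.0947300807364 151.63234765234677 yaw 4.65549864565412 5.191738423156498 ctr [555.7  -24.62  74.  ]
far pivot [651.58 -15.7   86.  ] knob top [615.25 -22.56 112.5 ]
rib [array([564.74,  13.67, 104.  ]), array([571.7 , -60.78, 104.  ]), array([564.74,  14.52, 104.  ]), array([568.23, -23.67, 104.  ])]
```

View pics/c1.png

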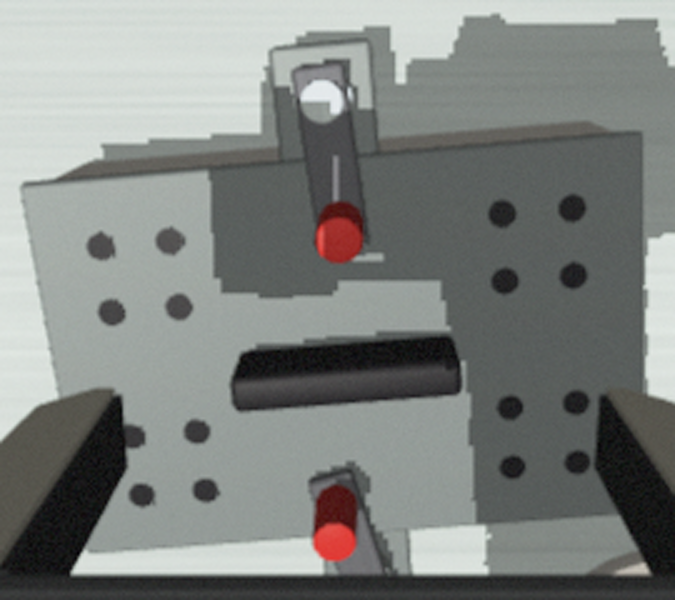

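```bash
cat >> h.py <<'E'
def rows(wps,base=None):
    """wps: list of (x,y,z,tool-y angle deg). prints shifts/rolls from the current pose"""
    s=ctrl.read_state(); y0=toolyaw()
    for p in wps:
        d=(p[3]-y0+180)%360-180
        print(np.round(rel(p[:3]),4), round(-d/180,4))
def arc(piv,r,phis,z,off):
    return [(piv[0]+r*np.cos(np.radians(f)),piv[1]+r*np.sin(np.radians(f)),z,f+off) for f in phis]
E
python3 -m inch '[[[-0.1,-0.01,0.02],-0.05,45],[[-0.162,-0.014,0.06],-0.083,45],[[-0.162,-0.014,0.135],-0.083,45],[[-0.162,-0.014,0.135],-0.083,45],[[-0.162,-0.014,0.135],-0.083,45]]'
python3 - <<'E'
from h import *
print(ctrl.read_state()["joints"])
c=snap("top")
for b,s in blobs(red(c[0]),8):
    if 300<b[0]<400: print(b,world(c,b,105))
c=snap("wrist","w2")
for b,s in blobs(red(c[0]),30): print(b,s,world(c,b,112.5))
rows([(502,-20,88,-75)])
E
```

```text
clock: 2.9
tool_pos: [503.7, -18.3, 150.9]
tcp_rot: [0.992, 0.13, 0.001, 0.0]
wrist_force: [0.2, 0.4, 0.2]
gripper_width: 0.515
grip_force: 0.0
[ 0.06  0.48 -0.09  1.92  0.06  0.74 -1.38]
[342.   224.24] [612.05 -22.23 105.  ]
[336.23 256.54] [535.06 -10.45 105.  ]
[325.3  275.65] [489.35  14.14 105.  ]
[367.18 274.28] [495.18 -84.31 105.  ]
[325.94 473.13] [ 37.94   0.79 105.  ]
[357.55 473.27] [ 39.65 -71.58 105.  ]
[390.41 473.71] [  40.76 -146.79  105.  ]
[374.16  81.57] [358  65  29  32 148] [609.14 -22.6  112.5 ]
[314.09 267.68] [302 256  25  24 475] [502.12 -18.99 112.5 ]
[-0.    0.    0.11] -0.0005
```

View pics/w2.png

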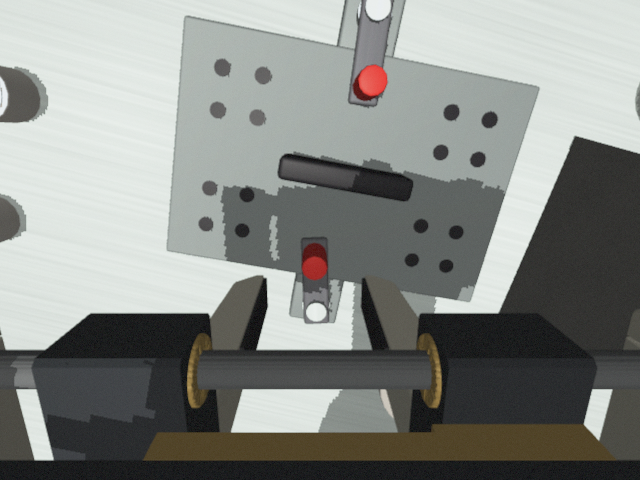

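The wrist picture shows all four cover corners: (184,16), (538,88), (470,300) and (167,250). The near pivot is at (316,313), and the near knob is centred between the fingers at (314,264). The far knob is at (372,80) and its pivot at (378,8).

```bash
python3 - <<'E'
from h import *
c=snap("wrist"); g=cv2.cvtColor(c[0],cv2.COLOR_RGB2GRAY)
pts=cv2.cornerSubPix(g,np.float32([[184,16],[538,88],[470,300],[167,250]]).reshape(-1,1,2),(6,6),(-1,-1),(3,50,.01)).reshape(-1,2)
W=np.array([world(c,p,74) for p in pts]); m=W.mean(0)
ax=(W[0]+W[1]-W[2]-W[3]); ay=W[0]+W[3]-W[1]-W[2]
print(pts,"\n",W[:,:2],m,np.degrees(np.arctan2(ax[1],ax[0])),np.degrees(np.arctan2(ay[1],ay[0]))-90)
print("pivots",[world(c,p,z)[:2] for p in[(316,313),(377,8)] for z in (82.5,88)])
print("knobs",world(c,(314,254),112.5));
E
python3 -m inch '[[[0,0,0.06],0,45],[[0,0,0.105],0,45],[[0,0,0.105],0,45],[[0,0,0.105],0,0],[[0,0,0.105],0,0]]'
python3 -m inch '[[[0,0,0],0,0],[[0,0,0],0,0],[[0,0,0],0,0],[[0,0,0],0,0],[[0,0,0],0,0]]'
python3 -c "
from h import *
print(toolyaw())
rows(arc((460.9,-31),42,[15,24,33,42,51,60,69,78,87,96,101],88,-90))"
```

```text
[[185.55  14.82]
 [539.75  87.31]
 [469.51 301.84]
 [166.22 250.37]] 
 [[ 621.55   91.15]
 [ 638.53 -126.71]
 [ 491.61 -138.27]
 [ 473.99   80.  ]] [556.42 -23.46  74.  ] 4.409896068044071 4.537274714118595
pivots [array([458.63, -31.91]), array([461.4 , -31.13]), array([651.22, -15.9 ]), array([649.46, -15.5 ])]
knobs [510.36 -16.63 112.5 ]
clock: 3.68
tool_pos: [503.5, -17.8, 88.0]
tcp_rot: [0.992, 0.13, 0.002, 0.0]
wrist_force: [-0.5, 0.2, -0.1]
gripper_width: 0.315
grip_force: 0.0
clock: 4.3
tool_pos: [503.0, -17.9, 87.3]
tcp_rot: [0.992, 0.13, 0.001, 0.0]
wrist_force: [0.4, -0.8, 6.3]
gripper_width: 0.165
grip_force: 30.0
-75.05472782936926
[-0.  0. -0.] -0.0003
[-0.   -0.01 -0.  ] -0.0503
[-0.01 -0.02 -0.  ] -0.1003
[-0.01 -0.03 -0.  ] -0.1503
[-0.02 -0.04 -0.  ] -0.2003
[-0.02 -0.05 -0.  ] -0.2503
[-0.03 -0.05 -0.  ] -0.3003
[-0.04 -0.06 -0.  ] -0.3503
[-0.05 -0.06 -0.  ] -0.4003
[-0.06 -0.07 -0.  ] -0.4503
[-0.07 -0.07 -0.  ] -0.4781
```

```bash
sed -i 's/precision=2/precision=4/' h.py
python3 -m inch '[[[-0.001,-0.011,0],-0.05,0],[[-0.0034,-0.0216,0],-0.1,0],[[-0.0076,-0.0318,0],-0.15,0],[[-0.0134,-0.0411,0],-0.2,0],[[-0.0205,-0.0495,0],-0.25,0]]'
python3 -m inch '[[[-0.001,-0.011,0],-0.05,0],[[-0.0034,-0.0216,0],-0.1,0],[[-0.0076,-0.0318,0],-0.15,0],[[-0.0134,-0.0411,0],-0.2,0],[[-0.0164,-0.045,0],-0.22,0]]'
python3 -m inch '[[[0,0,0],0,0],[[0,0,0],0,45],[[0,0,0],0,45],[[0,0,-0.05],0,45],[[0,0,-0.1],0,45]]'
python3 - <<'E'
from h import *
print(toolyaw(),ctrl.read_state()["joints"])
c=snap("wrist","w3")
for b,s in blobs(red(c[0]),30): print(b,s,world(c,b,112.5))
rows([(609.7,-20.5,150,-81),(609.7,-20.5,150,99)])
E
```

```text
clock: 4.92
tool_pos: [482.3, 7.2, 87.3]
tcp_rot: [0.865, 0.501, -0.001, 0.0]
wrist_force: [-1.9, -0.9, 8.0]
gripper_width: 0.164
grip_force: 30.0
clock: 5.55
tool_pos: [453.6, 11.6, 87.2]
tcp_rot: [0.646, 0.764, -0.001, 0.0]
wrist_force: [-2.4, -1.0, 9.0]
gripper_width: 0.163
grip_force: 30.0
clock: 6.18
tool_pos: [454.0, 12.9, 146.8]
tcp_rot: [0.646, 0.764, -0.0, -0.001]
wrist_force: [1.0, -1.6, -0.4]
gripper_width: 0.481
grip_force: 0.0
9.570517742163585 [ 0.3395  0.4755 -0.587   2.0435  0.3873  0.7329 -0.3224]
[312.5896 270.743 ] [300 259  26  24 463] [452.851   10.8048 112.5   ]
[-0.0983  0.2424  0.0017] 0.5032
[-0.0983  0.2424  0.0017] -0.4968
```

```bash
python3 -m inch '[[[-0.03,0.08,0],0.055,45],[[-0.065,0.16,0],0.11,45],[[-0.0983,0.2424,0],0.165,45],[[-0.0983,0.2424,0],0.22,45],[[-0.0983,0.2424,0],0.27,45]]'
python3 -m inch '[[[0,0,0],0.055,45],[[0,0,0],0.11,45],[[0,0,0],0.165,45],[[0,0,0],0.22,45],[[0,0,0],0.233,45]]'
python3 - <<'E'
from h import *
print(toolyaw())
c=snap("wrist","w4")
for b,s in blobs(red(c[0]),30): print(b,s,world(c,b,112.5))
rows([(609.5,-22,88,-81)])
E
```

```text
clock: 6.85
tool_pos: [607.8, -21.2, 145.2]
tcp_rot: [0.904, 0.428, -0.001, -0.001]
wrist_force: [-0.3, 0.4, 0.1]
gripper_width: 0.487
grip_force: 0.0
clock: 7.48
tool_pos: [607.4, -21.0, 145.9]
tcp_rot: [0.997, 0.079, -0.001, 0.0]
wrist_force: [-0.9, -0.6, 0.1]
gripper_width: 0.486
grip_force: 0.0
-80.98245446469035
[315.4564 262.0487] [303 250  26  25 493] [610.7378 -21.6505 112.5   ]
[0.0033 0.0022 0.0967] 0.0001
```

```bash
python3 -m inch '[[[0.004,0.001,0.05],0,45],[[0.004,0.001,0.096],0,45],[[0.004,0.001,0.096],0,45],[[0.004,0.001,0.096],0,0],[[0.004,0.001,0.096],0,0]]'
python3 -m inch '[[[0,0,0],0,0],[[0,0,0],0,0],[[0,0,0],0,0],[[0,0,0],0,0],[[0,0,0],0,0]]'
python3 -m inch '[[[0.001,0.011,0],-0.05,0],[[0.0034,0.0216,0],-0.1,0],[[0.0076,0.0318,0],-0.15,0],[[0.0134,0.0411,0],-0.2,0],[[0.0205,0.0495,0],-0.25,0]]'
python3 -m inch '[[[0.001,0.011,0],-0.05,0],[[0.0034,0.0216,0],-0.1,0],[[0.0076,0.0318,0],-0.15,0],[[0.0134,0.0411,0],-0.2,0],[[0.0205,0.0495,0],-0.25,0]]'
python3 -m inch '[[[0,0,0],0,0],[[0,0,0],0,45],[[0,0,0],0,45],[[0,0,-0.06],0,45],[[0,0,-0.12],0,45]]'
python3 - <<'E'
from h import *
print(toolyaw())
c=snap("wrist","w5")
for b,s in blobs(red(c[0]),30): print(b,s,world(c,b,112.5))
rows([(556.4,-23.5,150,4.5),(556.4,-23.5,94,4.5)])
E
```

```text
clock: 8.15
tool_pos: [611.2, -21.6, 90.4]
tcp_rot: [0.997, 0.079, 0.001, 0.0]
wrist_force: [0.1, 0.2, -0.9]
gripper_width: 0.319
grip_force: 0.0
clock: 8.78
tool_pos: [610.6, -21.6, 89.8]
tcp_rot: [0.997, 0.079, 0.001, 0.0]
wrist_force: [-0.2, -0.1, 5.6]
gripper_width: 0.164
grip_force: 30.0
clock: 9.4
tool_pos: [627.0, -49.3, 89.8]
tcp_rot: [0.89, 0.456, -0.0, 0.0]
wrist_force: [-1.7, 0.4, 5.3]
gripper_width: 0.164
grip_force: 30.0
clock: 10.02
tool_pos: [658.3, -57.2, 89.8]
tcp_rot: [0.648, 0.762, -0.0, 0.0]
wrist_force: [-1.7, -0.3, 4.9]
gripper_width: 0.163
grip_force: 30.0
clock: 10.65
tool_pos: [657.6, -56.4, 160.8]
tcp_rot: [0.649, 0.761, -0.001, -0.001]
wrist_force: [0.5, 0.6, -0.1]
gripper_width: 0.479
grip_force: 0.0
9.020373965068675
[315.5133 259.9229] [304 249  24  23 415] [657.7973 -56.5664 112.5   ]
[ 0.0803 -0.1639  0.0268] 0.025
[ 0.0804 -0.1647  0.1201] 0.025
```

```bash
python3 -m inch '[[[0.04,-0.08,0],0.02,45],[[0.0804,-0.164,0],0.025,45],[[0.0804,-0.164,0],0.025,45],[[0.0804,-0.1645,0.06],0.025,45],[[0.0804,-0.1645,0.1],0.025,45]]'
python3 - <<'E'
from h import *
c=snap("wrist","w6"); cv2.imwrite("pics/w6.png",c[0][...,::-1])
t=snap("top"); g=(t[0].max(2)<60).astype(np.uint8); g[:,:410]=0;g[:,530:]=0;g[:215]=0;g[320:]=0
k=max(cv2.findContours(g,0,2)[0],key=cv2.contourArea)
W=np.array([world(t,p,1)[:2] for p in k[:,0]],np.float32); print(cv2.minAreaRect(W))
rows([(556.4,-23.5,80,4.5)])
E
```

```text
clock: 11.32
tool_pos: [553.8, -24.9, 99.8]
tcp_rot: [0.679, 0.734, 0.0, 0.0]
wrist_force: [0.6, -0.6, -0.3]
gripper_width: 0.486
grip_force: 0.0
((533.7486572265625, -350.79461669921875), (196.4920654296875, 276.1676940917969), 0.8945255875587463)
[0.0018 0.0076 0.0306] -0.0001
```

View pics/w6.png

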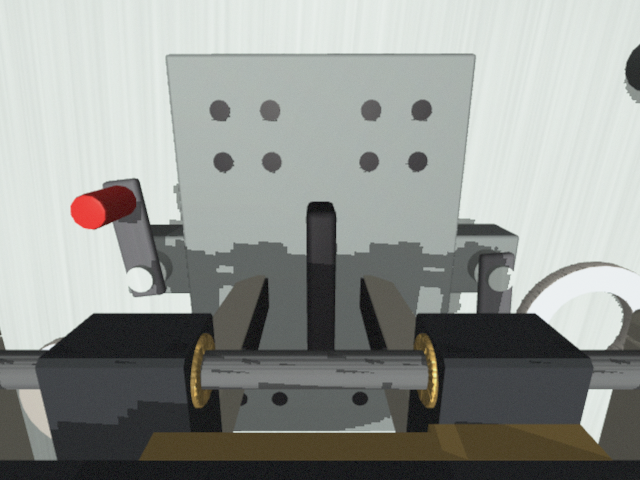

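The rib sits between the fingers at column 321, about 7 px right of the middle. Both bars are swung clear, with the near knob at (100,210). Next I'll descend, grip and lift.

```bash
python3 -m inch '[[[0.001,0.005,0.02],0,45],[[0.001,0.005,0.032],0,45],[[0.001,0.005,0.032],0,45],[[0.001,0.005,0.032],0,0],[[0.001,0.005,0.032],0,0]]'
python3 -m inch '[[[0,0,0],0,0],[[0,0,0],0,0],[[0,0,0],0,0],[[0,0,0],0,0],[[0,0,0],0,0]]'
python3 -m inch '[[[0,0,-0.02],0,0],[[0,0,-0.04],0,0],[[0,0,-0.07],0,0],[[0,0,-0.1],0,0],[[0,0,-0.12],0,0]]'
python3 -c "
from h import *
rows([(534,-351,150,0.9),(534,-351,26,0.9)])"
```

```text
clock: 12.05
tool_pos: [556.4, -23.4, 82.3]
tcp_rot: [0.679, 0.734, 0.0, 0.0]
wrist_force: [0.0, -0.4, 0.1]
gripper_width: 0.317
grip_force: 0.0
clock: 12.68
tool_pos: [556.6, -23.4, 82.1]
tcp_rot: [0.679, 0.734, 0.0, 0.0]
wrist_force: [0.7, -1.0, 1.7]
gripper_width: 0.15
grip_force: 30.0
clock: 13.3
tool_pos: [556.0, -23.4, 154.9]
tcp_rot: [0.679, 0.734, 0.0, 0.0]
wrist_force: [-0.6, 0.9, -5.1]
gripper_width: 0.152
grip_force: 30.0
[-0.5414 -0.0794  0.0081] 0.02
[-0.5414 -0.0794  0.2148] 0.02
```

```bash
python3 -m inch '[[[-0.06,-0.009,0],0.005,0],[[-0.13,-0.02,0],0.01,0],[[-0.2,-0.03,0],0.02,0],[[-0.27,-0.04,0],0.02,0],[[-0.34,-0.05,0],0.02,0]]'
python3 -m inch '[[[-0.07,-0.01,0.0],0,0],[[-0.14,-0.02,0.0],0,0],[[-0.19,-0.029,0.02],0,0],[[-0.201,-0.029,0.07],0,0],[[-0.201,-0.029,0.12],0,0]]'
python3 -c "
from h import *
rows([(534,-351,24,0.9)])"
```

```text
clock: 13.92
tool_pos: [541.6, -230.4, 153.8]
tcp_rot: [0.701, 0.713, -0.0, -0.0]
wrist_force: [0.4, 0.3, -4.9]
gripper_width: 0.149
grip_force: 3.0
clock: 14.55
tool_pos: [525.7, -351.6, 80.8]
tcp_rot: [0.702, 0.712, -0.0, -0.0]
wrist_force: [0.2, 0.2, -4.5]
gripper_width: 0.149
grip_force: 30.0
[0.0009 0.0139 0.0947] -0.0009
```

The grip slackened on the way (it read 3 N) but held, so I'll check how the cover sits in the grip while lowering.

```bash
python3 -m inch '[[[0.001,0.014,0.02],0,0],[[0.001,0.014,0.05],0,0],[[0.001,0.014,0.07],0,0],[[0.001,0.014,0.075],0,0],[[0.001,0.014,0.08],0,0]]'
python3 -c "
from h import *
snap('wrist','w7')"
```

```text
clock: 15.18
tool_pos: [535.6, -349.5, 34.3]
tcp_rot: [0.702, 0.713, 0.0, 0.001]
wrist_force: [-0.6, 0.6, -4.4]
gripper_width: 0.145
grip_force: 30.0
```

View pics/w7.png

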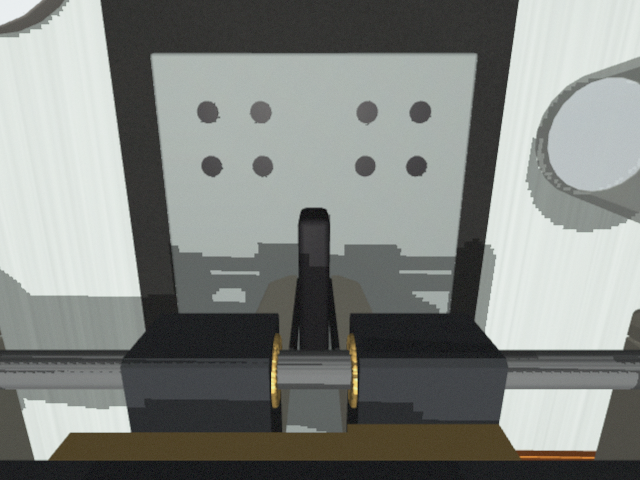

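The cover is still square in the grip and centred over the mat: plate corners at (152,54) and (476,53), rib at column 314. I'll lower it gently.

```bash
python3 -m inch '[[[0,0,0.005],0,0],[[0,0,0.01],0,0],[[0,0,0.013],0,0],[[0,0,0.015],0,0],[[0,0,0.016],0,0]]'
python3 -m inch '[[[0,0,0.001],0,0],[[0,0,0.002],0,0],[[0,0,0.003],0,0],[[0,0,0.003],0,0],[[0,0,0.003],0,0]]'
```

```text
clock: 15.85
tool_pos: [535.5, -349.6, 29.1]
tcp_rot: [0.702, 0.712, -0.001, 0.001]
wrist_force: [-6.7, 2.3, 21.2]
gripper_width: 0.152
grip_force: 30.0
clock: 16.48
tool_pos: [535.5, -349.7, 29.1]
tcp_rot: [0.702, 0.712, -0.001, 0.001]
wrist_force: [-9.7, 3.7, 27.2]
gripper_width: 0.148
grip_force: 30.0
```

```bash
python3 -m inch '[[[0,0,-0.007],0,0],[[0,0,-0.007],0,50],[[0,0,-0.007],0,50],[[0,0,-0.007],0,50],[[0,0,-0.007],0,50]]'
python3 -m inch '[[[0,0,-0.05],0,50],[[0,0,-0.13],0,50],[[0,0,-0.2],0,50],[[0.1,0,-0.22],0.05,93],[[0.2,0,-0.22],0.1,93]]'
python3 -c "
from h import *
snap('wrist','w8');t=snap('top','t8')
rows([(538,371,160,-85.5)])"
```

```text
clock: 17.1
tool_pos: [535.2, -349.2, 26.3]
tcp_rot: [0.701, 0.713, 0.0, -0.0]
wrist_force: [0.3, 0.3, 0.7]
gripper_width: 0.513
grip_force: 0.0
clock: 17.73
tool_pos: [534.3, -228.5, 160.1]
tcp_rot: [0.807, 0.591, 0.002, 0.001]
wrist_force: [1.6, 0.6, -0.9]
gripper_width: 0.704
grip_force: 0.0
[ 0.945  -0.2724  0.0056] 0.3839
```

View pics/t8.png

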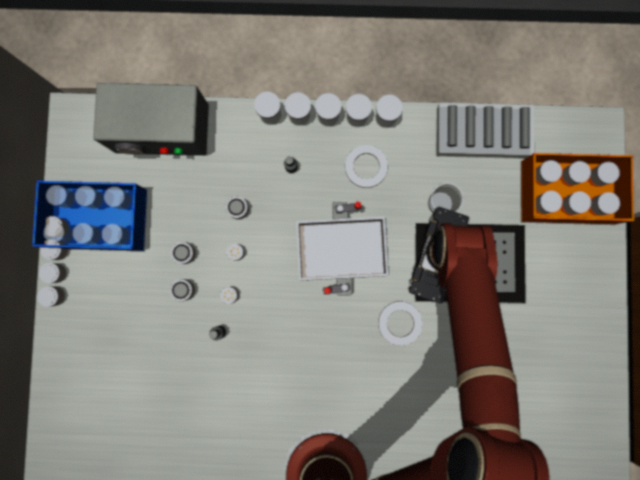

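The top view shows the tray open and empty at (342,248), both bars swung clear, the cover on the mat at about (470,262), and the three cups where they were.

```bash
python3 -m inch '[[[0.09,-0.026,0],0.055,93],[[0.18,-0.052,0],0.11,93],[[0.27,-0.078,0],0.165,93],[[0.36,-0.104,0],0.22,93],[[0.46,-0.13,0],0.275,93]]'
python3 -c "
from h import *
rows([(538,371,160,-85.5)])"
```

```text
clock: 18.45
tool_pos: [540.1, 58.3, 158.6]
tcp_rot: [0.98, 0.2, 0.0, 0.0]
wrist_force: [0.9, 0.3, 0.1]
gripper_width: 1.003
grip_force: 0.0
[ 0.2008 -0.481  -0.0027] 0.103
```

```bash
python3 -m inch '[[[0.04,-0.095,0],0.05,93],[[0.08,-0.19,0],0.103,93],[[0.12,-0.287,0],0.103,93],[[0.16,-0.383,0],0.103,93],[[0.2008,-0.481,0],0.103,93]]'
python3 -m inch '[[[0,0,0],0,93],[[0,0,0],0,93],[[0,0,0],0,93],[[0,0,0],0,93],[[0,0,0],0,93]]'
python3 -c "
from h import *
c=snap('wrist','w9')
rows([(538,371,160,-85.5)])"
```

```text
clock: 19.08
tool_pos: [535.9, 370.3, 158.5]
tcp_rot: [0.999, 0.043, 0.0, 0.0]
wrist_force: [0.5, 0.7, 0.8]
gripper_width: 0.999
grip_force: 0.0
clock: 19.7
tool_pos: [536.3, 367.6, 158.9]
tcp_rot: [0.999, 0.042, 0.0, 0.0]
wrist_force: [0.3, -0.5, -0.5]
gripper_width: 0.996
grip_force: 0.0
[ 0.0036 -0.0049 -0.0018] 0.0017
```

View pics/w9.png

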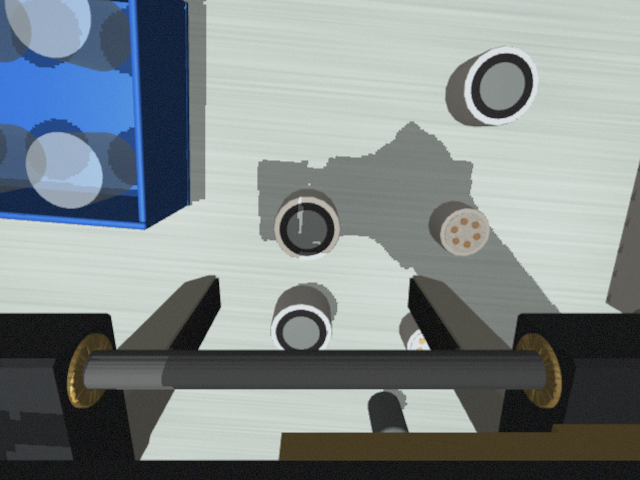

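The wrist view shows ringed cup tops at (307,229), (301,332) and (502,86), and plain cups at (464,231) and (415,340).

```bash
python3 -c "
from h import *
c=snap('wrist')
for p in [(307,229),(301,331.5),(501.5,86)]: print(world(c,p,42))
w=world(c,(307,229),42)
rows([(w[0],w[1],11,-85.5)])"
```

```text
[536.4518 373.1835  42.    ]
[444.6372 371.1185  42.    ]
[653.8033 242.7189  42.    ]
[ 0.0014 -0.0084  0.2464] 0.0018
```

```bash
python3 -m inch '[[[0.002,-0.007,0.06],0,93],[[0.002,-0.007,0.15],0,93],[[0.002,-0.007,0.22],0,93],[[0.002,-0.007,0.247],0,93],[[0.002,-0.007,0.247],0,93]]'
python3 -m inch '[[[0,0,0],0,40],[[0,0,0],0,40],[[0,0,0],0,40],[[0,0,0],0,40],[[0,0,0],0,40]]'
python3 -m inch '[[[0,0,0],0,40],[[0,0,-0.03],0,40],[[0,0,-0.08],0,40],[[0,0,-0.13],0,40],[[0,0,-0.165],0,40]]'
python3 - <<'E'
from h import *
c,s=np.cos(np.radians(4.5)),np.sin(np.radians(4.5))
for n,(u,v) in dict(A=(-36,-50),C=(-36,50),B=(36,0)).items():
    p=(556.4+c*u-s*v,-23.5+s*u+c*v); print(n,p); rows([(*p,110,-85.5)])
E
```

```text
clock: 20.42
tool_pos: [536.5, 372.8, 10.0]
tcp_rot: [0.999, 0.042, -0.0, 0.0]
wrist_force: [0.3, -0.1, 0.6]
gripper_width: 0.999
grip_force: 0.0
clock: 21.05
tool_pos: [536.8, 373.1, 10.9]
tcp_rot: [0.999, 0.042, 0.0, -0.0]
wrist_force: [-0.4, -0.0, 2.7]
gripper_width: 0.577
grip_force: 30.0
clock: 21.68
tool_pos: [537.1, 373.1, 111.8]
tcp_rot: [0.999, 0.042, 0.001, -0.001]
wrist_force: [-0.4, 0.2, -2.2]
gripper_width: 0.577
grip_force: 30.0
A (np.float64(524.4339307719996), np.float64(-76.17039413285882))
[-0.0844  0.7444  0.0021] 0.002
C (np.float64(516.5880211992152), np.float64(23.521339240453983))
[-0.0834  0.5777  0.0023] 0.002
B (np.float64(592.2890240143926), np.float64(-20.675472553797583))
[0.0361 0.6618 0.0024] 0.002
```

```bash
python3 -m inch '[[[-0.008,0.07,0],0,40],[[-0.018,0.16,0],0,40],[[-0.028,0.25,0],0,40],[[-0.038,0.34,0],0,40],[[-0.048,0.43,0],0,40]]'
python3 -m inch '[[[-0.01,0.09,0],0,40],[[-0.02,0.18,0],0,40],[[-0.032,0.27,0],0,40],[[-0.036,0.3144,0],0,40],[[-0.036,0.3144,0],0,40]]'
python3 -c "
from h import *
rows([(524.4,-76.2,16.5,-85.5)])"
```

```text
clock: 22.3
tool_pos: [529.9, 111.6, 110.4]
tcp_rot: [0.999, 0.043, 0.001, 0.0]
wrist_force: [0.3, -0.8, -1.5]
gripper_width: 0.579
grip_force: 30.0
clock: 22.92
tool_pos: [524.1, -79.8, 110.0]
tcp_rot: [0.999, 0.039, 0.0, 0.001]
wrist_force: [-0.3, 0.3, -1.4]
gripper_width: 0.579
grip_force: 30.0
[ 0.001  -0.0062  0.1559] 0.0001
```

```bash
python3 -m inch '[[[0.001,-0.005,0],0,40],[[0.001,-0.004,0.05],0,40],[[0.001,-0.004,0.1],0,40],[[0.001,-0.004,0.135],0,40],[[0.001,-0.004,0.15],0,40]]'
python3 -c "
from h import *
rows([(524.4,-76.2,16.5,-85.5)])"
```

```text
clock: 23.55
tool_pos: [524.4, -71.2, 18.6]
tcp_rot: [0.999, 0.044, -0.001, -0.001]
wrist_force: [0.8, -0.0, -1.1]
gripper_width: 0.578
grip_force: 30.0
[-0.0007  0.0083  0.0035] 0.0033
```

```bash
python3 -m inch '[[[0,0.006,0],0,40],[[0,0.006,0.003],0,40],[[0,0.006,0.004],0,62],[[0,0.006,0.004],0,62],[[0,0.006,0.004],0,62]]'
python3 -m inch '[[[0,0,0],0,62],[[0,0,-0.06],0,62],[[0,0,-0.14],0,62],[[0,0,-0.22],0,93],[[0,0,-0.22],0,93]]'
python3 -c "
from h import *
t=snap('top');cv2.imwrite('pics/t9.png',cv2.resize(t[0][170:350,150:430][...,::-1],None,fx=2.5,fy=2.5,interpolation=2))
rows([(445.3,369.4,150,-85.5),(654.7,241.4,150,-85.5)])"
```

```text
clock: 24.18
tool_pos: [525.3, -77.6, 17.4]
tcp_rot: [0.999, 0.042, 0.0, -0.0]
wrist_force: [0.8, -0.2, -0.1]
gripper_width: 0.664
grip_force: 0.0
clock: 24.8
tool_pos: [527.8, -77.7, 152.9]
tcp_rot: [0.999, 0.042, 0.004, 0.001]
wrist_force: [0.3, -0.0, -0.8]
gripper_width: 0.834
grip_force: 0.0
[-0.0709 -0.7539  0.0002] 0.002
[ 0.2588 -0.5118  0.0017] 0.002
```

View pics/t9.png

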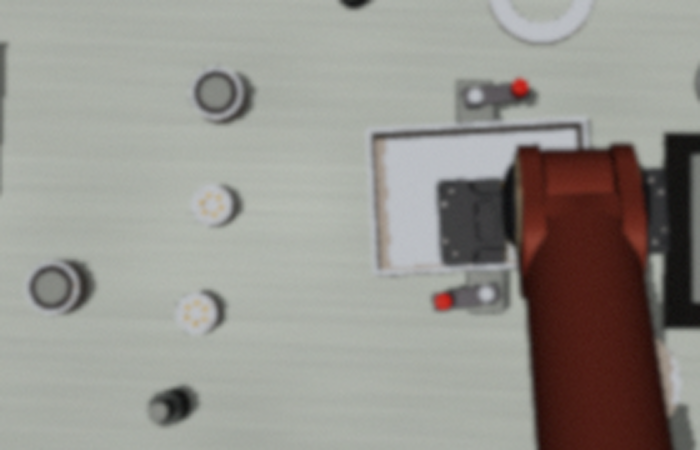

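The crop shows that one waiting cup was knocked: the lower-left one is now at crop (55,287), full-image (172,285). The other, at full-image (237.5,207), hasn't moved.

```bash
cat >> h.py <<'E'
def ring(cam,guess,rad=40):
    """black seal ring near world guess: world centre at z=42"""
    g=cam[0].max(2); u=pix(cam,(*guess,42))
    cs,_=cv2.findContours(cv2.morphologyEx((g<70).astype(np.uint8),3,np.ones((3,3),np.uint8)),cv2.RETR_CCOMP,cv2.CHAIN_APPROX_NONE)
    out=[]
    for k in cs:
        if len(k)<20: continue
        e=cv2.fitEllipse(k); w=world(cam,e[0],42)[:2]
        if np.hypot(*(w-guess))<rad and .75<min(e[1])/max(e[1]): out.append((w,np.round(e[1]),len(k)))
    return u,out
E
python3 -m inch '[[[-0.009,-0.09,0],0,93],[[-0.018,-0.19,0],0,93],[[-0.027,-0.28,0],0,93],[[-0.036,-0.37,0],0,93],[[-0.04,-0.47,0],0,93]]'
python3 -c "
from h import *
c=snap('top');w=world(c,(172,284.8),42);print(w)
rows([(*w[:2],150,-85.5)])"
```

```text
clock: 25.48
tool_pos: [475.7, 201.8, 147.4]
tcp_rot: [0.999, 0.042, -0.002, 0.001]
wrist_force: [0.1, 0.3, 0.7]
gripper_width: 1.001
grip_force: 0.0
[458.0044 391.6233  42.    ]
[ 0.0042 -0.2964 -0.0008] 0.0066
```

```bash
python3 -m inch '[[[0.001,-0.09,0],0,93],[[0.002,-0.18,0],0,93],[[0.004,-0.27,0],0,93],[[0.004,-0.31,0],0,93],[[0.004,-0.31,0],0,93]]'
python3 -m inch '[[[0,0,0],0,93],[[0,0,0],0,93],[[0,0,0],0,93],[[0,0,0],0,93],[[0,0,0],0,93]]'
python3 -c "
from h import *
c=snap('wrist');print(ring(c,(458,391.6)))
c=snap('top');print(ring(c,(458,391.6)))
rows([(458,391.6,11,-85.5)])"
```

```text
clock: 26.15
tool_pos: [461.8, 388.4, 147.2]
tcp_rot: [0.999, 0.045, -0.002, 0.0]
wrist_force: [-0.6, -0.7, -0.7]
gripper_width: 1.001
grip_force: 0.0
clock: 26.78
tool_pos: [463.9, 386.7, 149.2]
tcp_rot: [0.999, 0.042, 0.0, -0.0]
wrist_force: [-0.4, 0.1, 0.2]
gripper_width: 0.997
grip_force: 0.0
(array([306.6985, 239.9469]), [(array([456.5255, 396.5776]), array([52., 55.]), 152), (array([455.8988, 396.518 ]), array([41., 41.]), 118)])
(array([172.0094, 284.802 ]), [])
[-0.009  -0.0087  0.2303] 0.002
```

```bash
python3 -m inch '[[[-0.01,-0.014,0.03],0,93],[[-0.01,-0.014,0.1],0,93],[[-0.01,-0.014,0.19],0,93],[[-0.01,-0.014,0.23],0,93],[[-0.01,-0.014,0.23],0,93]]'
python3 -m inch '[[[0,0,0],0,40],[[0,0,0],0,40],[[0,0,0],0,40],[[0,0,0],0,40],[[0,0,0],0,40]]'
python3 -m inch '[[[0,0,0],0,40],[[0,0,-0.03],0,40],[[0,0,-0.08],0,40],[[0,0,-0.13],0,40],[[0,0,-0.165],0,40]]'
python3 -c "
from h import *
rows([(516.6,23.5,110,-85.5),(592.3,-20.7,110,-85.5)])"
```

```text
clock: 27.5
tool_pos: [455.8, 393.8, 9.1]
tcp_rot: [0.999, 0.043, -0.002, 0.001]
wrist_force: [-0.4, -0.0, 0.7]
gripper_width: 0.997
grip_force: 0.0
clock: 28.12
tool_pos: [457.4, 395.3, 11.7]
tcp_rot: [0.999, 0.042, 0.0, -0.001]
wrist_force: [-0.3, 0.1, 2.2]
gripper_width: 0.577
grip_force: 30.0
clock: 28.75
tool_pos: [457.4, 394.8, 112.2]
tcp_rot: [0.999, 0.042, 0.001, -0.0]
wrist_force: [-0.2, 0.5, -1.1]
gripper_width: 0.573
grip_force: 30.0
[0.0459 0.6249 0.0033] 0.002
[0.1654 0.709  0.0034] 0.002
```

```bash
python3 -m inch '[[[0.015,0.08,0],0,40],[[0.03,0.17,0],0,40],[[0.04,0.26,0],0,40],[[0.046,0.35,0],0,40],[[0.046,0.44,0],0,40]]'
python3 -m inch '[[[0,0.09,0],0,40],[[0,0.16,0],0,40],[[0,0.185,0],0,40],[[0,0.185,0],0,40],[[0,0.185,0],0,40]]'
python3 -c "
from h import *
rows([(516.6,23.5,17,-85.5)])"
```

```text
clock: 29.38
tool_pos: [507.4, 132.0, 110.9]
tcp_rot: [0.999, 0.042, 0.001, 0.0]
wrist_force: [1.3, -0.9, -1.3]
gripper_width: 0.576
grip_force: 30.0
clock: 30.0
tool_pos: [516.3, 26.1, 110.4]
tcp_rot: [0.999, 0.044, 0.0, -0.001]
wrist_force: [-0.3, -0.4, -0.4]
gripper_width: 0.578
grip_force: 30.0
[-0.      0.0047  0.1556] 0.0032
```

```bash
python3 -m inch '[[[0,0,0],0,40],[[0,0,0.05],0,40],[[0,0,0.1],0,40],[[0,0,0.14],0,40],[[0,0,0.152],0,40]]'
python3 -m inch '[[[0,0,0.002],0,40],[[0,0,0.004],0,40],[[0,0,0.004],0,62],[[0,0,0.004],0,62],[[0,0,0.004],0,62]]'
python3 -m inch '[[[0,0,0],0,62],[[0,0,-0.06],0,62],[[0,0,-0.14],0,62],[[0,0,-0.22],0,93],[[0,0,-0.22],0,93]]'
python3 -c "
from h import *
c=snap('top');print(world(c,(237.5,206.9),42),ring(c,(655,241)))
rows([(654.5,242,150,-85.5)])"
```

```text
clock: 30.62
tool_pos: [515.5, 24.7, 17.6]
tcp_rot: [0.999, 0.044, -0.001, -0.0]
wrist_force: [0.6, 0.2, -1.8]
gripper_width: 0.576
grip_force: 30.0
clock: 31.25
tool_pos: [516.7, 23.4, 16.8]
tcp_rot: [0.999, 0.042, 0.0, -0.0]
wrist_force: [-0.3, 0.2, -0.7]
gripper_width: 0.667
grip_force: 0.0
clock: 31.88
tool_pos: [519.1, 23.8, 152.1]
tcp_rot: [0.999, 0.042, 0.004, -0.0]
wrist_force: [0.1, 0.5, 0.2]
gripper_width: 0.837
grip_force: 0.0
[655.784  237.5409  42.    ] (array([236.1018, 207.176 ]), [])
[ 0.2586 -0.3436  0.0009] 0.002
```

```bash
python3 -m inch '[[[0.06,-0.08,0],0,93],[[0.12,-0.16,0],0,93],[[0.18,-0.24,0],0,93],[[0.23,-0.31,0],0,93],[[0.261,-0.344,0],0,93]]'
python3 -m inch '[[[0,0,0],0,93],[[0,0,0],0,93],[[0,0,0],0,93],[[0,0,0],0,93],[[0,0,0],0,93]]'
python3 -c "
from h import *
c=snap('wrist');print(ring(c,(654.5,242)))
rows([(654.5,242,11,-85.5)])"
```

```text
clock: 32.55
tool_pos: [653.8, 246.1, 145.6]
tcp_rot: [0.999, 0.045, -0.002, -0.0]
wrist_force: [0.1, -0.5, 0.2]
gripper_width: 1.004
grip_force: 0.0
clock: 33.17
tool_pos: [654.9, 241.8, 148.8]
tcp_rot: [0.999, 0.042, 0.0, 0.0]
wrist_force: [0.1, -0.1, 0.3]
gripper_width: 1.0
grip_force: 0.0
(array([313.2443, 233.8494]), [(array([654.4591, 242.018 ]), array([53., 55.]), 154), (array([654.1009, 242.1207]), array([40., 42.]), 118)])
[-0.0008 -0.      0.2297] 0.0019
```

```bash
python3 -m inch '[[[-0.001,0,0.03],0,93],[[-0.001,0,0.1],0,93],[[-0.001,0,0.19],0,93],[[-0.001,0,0.23],0,93],[[-0.001,0,0.23],0,93]]'
python3 -m inch '[[[0,0,0],0,40],[[0,0,0],0,40],[[0,0,0],0,40],[[0,0,0],0,40],[[0,0,0],0,40]]'
python3 -m inch '[[[0,0,0],0,40],[[0,0,-0.03],0,40],[[0,0,-0.08],0,40],[[0,0,-0.13],0,40],[[0,0,-0.165],0,40]]'
python3 -c "
from h import *
rows([(592.3,-20.7,110,-85.5)])"
```

```text
clock: 33.85
tool_pos: [651.7, 241.3, 6.7]
tcp_rot: [0.999, 0.043, -0.003, 0.001]
wrist_force: [-0.6, 1.3, 0.3]
gripper_width: 1.003
grip_force: 0.0
clock: 34.48
tool_pos: [654.6, 242.4, 11.0]
tcp_rot: [0.999, 0.042, 0.0, -0.0]
wrist_force: [-0.5, 0.1, 2.0]
gripper_width: 0.578
grip_force: 30.0
clock: 35.1
tool_pos: [654.8, 242.7, 111.9]
tcp_rot: [0.999, 0.042, 0.001, -0.001]
wrist_force: [-0.0, -1.0, -2.5]
gripper_width: 0.577
grip_force: 30.0
[-0.1411  0.4286  0.0025] 0.002
```

```bash
python3 -m inch '[[[-0.03,0.09,0],0,40],[[-0.06,0.18,0],0,40],[[-0.09,0.27,0],0,40],[[-0.12,0.36,0],0,40],[[-0.141,0.42,0],0,40]]'
python3 -m inch '[[[0,0.009,0],0,40],[[0,0.009,0],0,40],[[0,0.009,0.05],0,40],[[0,0.009,0.1],0,40],[[0,0.009,0.14],0,40]]'
python3 -c "
from h import *
rows([(592.3,-20.7,16.5,-85.5)])"
```

```text
clock: 35.72
tool_pos: [590.6, -19.9, 110.2]
tcp_rot: [0.999, 0.041, 0.0, 0.001]
wrist_force: [0.3, 0.0, -1.2]
gripper_width: 0.575
grip_force: 30.0
clock: 36.35
tool_pos: [592.3, -17.9, 24.6]
tcp_rot: [0.999, 0.044, 0.0, -0.001]
wrist_force: [-0.3, -0.7, -1.1]
gripper_width: 0.575
grip_force: 30.0
[-0.0004  0.0047  0.0135] 0.0033
```

```bash
python3 -m inch '[[[0,0,0.01],0,40],[[0,0,0.0145],0,40],[[0,0,0.0145],0,62],[[0,0,0.0145],0,62],[[0,0,0.0145],0,62]]'
python3 -m inch '[[[0,0,0],0,62],[[0,0,-0.06],0,62],[[0,0,-0.14],0,62],[[0,0,-0.24],0,50],[[0,0,-0.27],0,50]]'
python3 -m inch '[[[0,0,0],-0.05,50],[[0,0.1,0],-0.1,50],[[0,0.2,0],-0.15,50],[[0,0.3,0],-0.2,50],[[0,0.4,0],-0.25,50]]'
python3 -c "
from h import *
t=snap('top');cv2.imwrite('pics/t10.png',cv2.resize(t[0][170:350,280:550][...,::-1],None,fx=2.5,fy=2.5,interpolation=2))
rows([(535.2,-349.6,160,0.9)])"
```

```text
clock: 36.98
tool_pos: [592.4, -21.3, 17.6]
tcp_rot: [0.999, 0.042, 0.001, 0.0]
wrist_force: [-0.0, 0.7, 0.6]
gripper_width: 0.662
grip_force: 0.0
clock: 37.6
tool_pos: [594.1, -21.1, 183.3]
tcp_rot: [0.999, 0.042, 0.004, 0.0]
wrist_force: [-0.0, -0.4, -1.0]
gripper_width: 0.541
grip_force: 0.0
clock: 38.22
tool_pos: [612.1, -262.4, 178.9]
tcp_rot: [0.906, 0.424, 0.0, 0.0]
wrist_force: [0.0, 0.8, -0.3]
gripper_width: 0.535
grip_force: 0.0
[-0.1735 -0.0161  0.0308] -0.2298
```

View pics/t10.png

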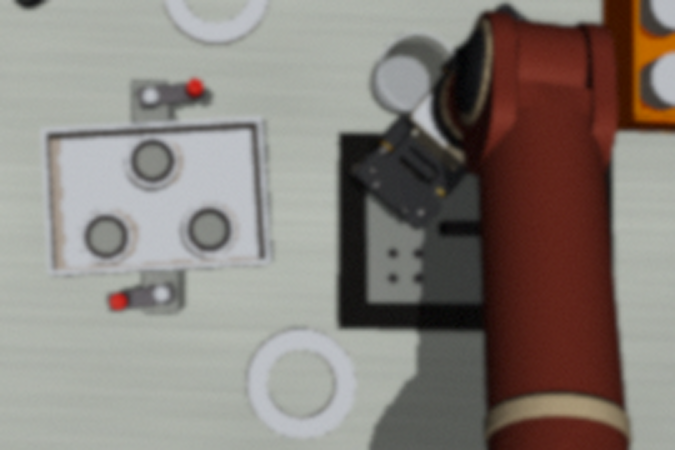

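All three cups stand in the tray, at crop (153,160), (107,236) and (209,229). The cover lies on the mat, and I'm going to fetch it.

```bash
python3 -m inch '[[[-0.06,-0.006,0],-0.05,50],[[-0.12,-0.012,0],-0.1,50],[[-0.1735,-0.016,0.01],-0.15,50],[[-0.1735,-0.016,0.03],-0.2,50],[[-0.1735,-0.016,0.06],-0.23,50]]'
python3 -m inch '[[[0,0,0],0,50],[[0,0,0],0,50],[[0,0,0.04],0,50],[[0,0,0.08],0,50],[[0,0,0.1],0,50]]'
python3 - <<'E'
from h import *
rows([(535.2,-349.6,22,0.9)])
s=ctrl.read_state(); c=snap("wrist"); g=cv2.cvtColor(c[0],cv2.COLOR_RGB2GRAY)
p0=np.float32([pix(c,(535.2+u,-349.6+v,15)) for u,v in [(-75,111),(75,111)]]).reshape(-1,1,2)
q=cv2.cornerSubPix(g,p0.copy(),(15,15),(-1,-1),(3,50,.01))
print(p0[:,0],q[:,0],[world(c,k,15)[:2] for k in q[:,0]])
E
```

```text
clock: 38.9
tool_pos: [537.5, -334.6, 142.9]
tcp_rot: [0.699, 0.715, 0.0, 0.001]
wrist_force: [-0.7, -0.0, 0.1]
gripper_width: 0.538
grip_force: 0.0
clock: 39.52
tool_pos: [537.8, -333.8, 82.4]
tcp_rot: [0.7, 0.715, -0.0, -0.0]
wrist_force: [-0.2, 0.6, -0.3]
gripper_width: 0.535
grip_force: 0.0
[-0.0263 -0.0048  0.1007] 0.0018
[[188.077   94.8261]
 [439.8732 100.6039]] [[187.3792  98.8622]
 [433.4573 100.2234]] [array([ 459.6206, -240.8681]), array([ 606.351 , -238.4694])]
```

```bash
python3 -m inch '[[[-0.02,-0.005,0],0,50],[[-0.027,-0.005,0.03],0,50],[[-0.027,-0.005,0.07],0,50],[[-0.027,-0.005,0.09],0,50],[[-0.027,-0.005,0.1],0,50]]'
python3 -m inch '[[[0,0,0],0,50],[[0,0,0],0,0],[[0,0,0],0,0],[[0,0,0],0,0],[[0,0,0],0,0]]'
python3 -m inch '[[[0,0,0],0,0],[[0,0,-0.04],0,0],[[0,0,-0.09],0,0],[[0,0,-0.15],0,0],[[0,0,-0.2],0,0]]'
python3 -c "
from h import *
rows([(556.4,-23.5,143,4.5)])"
```

```text
clock: 40.2
tool_pos: [534.9, -350.1, 21.9]
tcp_rot: [0.699, 0.715, -0.0, -0.0]
wrist_force: [-0.5, -0.1, 0.7]
gripper_width: 0.537
grip_force: 0.0
clock: 40.83
tool_pos: [535.3, -350.2, 23.0]
tcp_rot: [0.699, 0.715, 0.0, 0.0]
wrist_force: [3.5, 0.7, -0.9]
gripper_width: 0.157
grip_force: 2.3
clock: 41.45
tool_pos: [534.0, -349.8, 142.5]
tcp_rot: [0.699, 0.715, -0.0, -0.001]
wrist_force: [-0.6, -0.3, -5.0]
gripper_width: 0.147
grip_force: 30.0
[ 0.5429  0.0494 -0.0003] -0.0179
```

```bash
python3 -m inch '[[[0.08,0.007,-0.01],-0.005,0],[[0.16,0.015,-0.01],-0.01,0],[[0.24,0.022,-0.01],-0.018,0],[[0.32,0.029,-0.01],-0.018,0],[[0.4,0.036,-0.01],-0.018,0]]'
python3 -m inch '[[[0.06,0.006,0],0,0],[[0.11,0.011,0],0,0],[[0.143,0.013,0],0,0],[[0.143,0.013,0],0,0],[[0.143,0.013,0],0,0]]'
python3 -m inch '[[[0,0,0],0,0],[[0,0,0],0,0],[[0,0,0],0,0],[[0,0,0],0,0],[[0,0,0],0,0]]'
python3 - <<'E'
from h import *
s=ctrl.read_state(); T=R.from_quat(s["tcp_rot"]).as_matrix(); c=snap("wrist","w12"); g=cv2.cvtColor(c[0],cv2.COLOR_RGB2GRAY)
z=s["tool_pos"][2]-8
p0=np.float32([pix(c,s["tool_pos"]+T@np.array([111,v,8])) for v in (-75,75)]).reshape(-1,1,2)
q=cv2.cornerSubPix(g,p0.copy(),(12,12),(-1,-1),(3,50,.01))
print(p0[:,0],q[:,0],"tool frame",[T.T@(world(c,k,z)-s["tool_pos"]) for k in q[:,0]])
rows([(556.4,-23.5,90,4.5)])
E
```

```text
clock: 42.08
tool_pos: [550.0, -108.5, 147.5]
tcp_rot: [0.679, 0.734, -0.001, -0.001]
wrist_force: [0.6, -0.2, -5.3]
gripper_width: 0.147
grip_force: 30.0
clock: 42.7
tool_pos: [552.2, -25.8, 148.2]
tcp_rot: [0.68, 0.734, -0.001, 0.0]
wrist_force: [0.2, -0.4, -5.0]
gripper_width: 0.148
grip_force: 30.0
clock: 43.32
tool_pos: [552.5, -23.5, 148.8]
tcp_rot: [0.679, 0.734, 0.0, -0.0]
wrist_force: [0.3, 1.1, -4.7]
gripper_width: 0.145
grip_force: 30.0
[[140.2806  46.1319]
 [490.8036  46.1678]] [[143.1928  47.7092]
 [484.6198  48.3614]] tool frame [array([110.3883, -73.8324,   8.0035]), array([110.1493,  72.4666,   8.006 ])]
[-0.0005  0.0066  0.098 ] 0.0
```

View pics/w12.png

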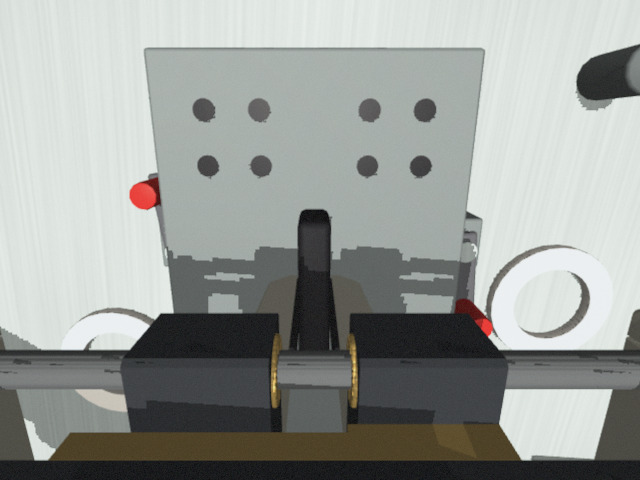

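The cover hangs level and centred in the grip: plate corners at (145,48) and (484,48), knobs clear at (145,195) and (475,317). I'll lower it onto the tray.

```bash
python3 -m inch '[[[0,0.007,0],0,0],[[0,0.007,0.03],0,0],[[0,0.007,0.06],0,0],[[0,0.007,0.075],0,0],[[0,0.007,0.085],0,0]]'
python3 -m inch '[[[0,0,0],0,0],[[0,0,0],0,0],[[0,0,0.003],0,0],[[0,0,0.006],0,0],[[0,0,0.008],0,0]]'
python3 -c "
from h import *
rows([(556.5,-23.4,82,4.5)])"
```

```text
clock: 44.0
tool_pos: [556.2, -23.1, 96.6]
tcp_rot: [0.679, 0.734, -0.0, -0.001]
wrist_force: [-0.1, -0.2, -3.7]
gripper_width: 0.146
grip_force: 30.0
clock: 44.62
tool_pos: [556.6, -23.3, 92.9]
tcp_rot: [0.679, 0.734, 0.0, -0.0]
wrist_force: [-0.1, 0.7, -4.3]
gripper_width: 0.146
grip_force: 30.0
[-0.0002 -0.0002  0.0182] -0.0
```

```bash
python3 -m inch '[[[0,0,0.004],0,0],[[0,0,0.008],0,0],[[0,0,0.011],0,0],[[0,0,0.014],0,0],[[0,0,0.016],0,0]]'
python3 -m inch '[[[0,0,0.001],0,0],[[0,0,0.002],0,0],[[0,0,0.003],0,0],[[0,0,0.003],0,0],[[0,0,0.003],0,0]]'
```

```text
clock: 45.25
tool_pos: [556.6, -23.2, 83.2]
tcp_rot: [0.679, 0.734, 0.0, -0.0]
wrist_force: [-0.7, 0.1, -4.9]
gripper_width: 0.147
grip_force: 30.0
clock: 45.88
tool_pos: [556.6, -23.2, 82.9]
tcp_rot: [0.679, 0.734, -0.0, 0.0]
wrist_force: [-3.4, -2.0, 5.6]
gripper_width: 0.146
grip_force: 30.0
```

```bash
python3 -m inch '[[[0,0,0],0,0],[[0,0,-0.002],0,50],[[0,0,-0.002],0,50],[[0,0,-0.002],0,50],[[0,0,-0.002],0,50]]'
python3 -m inch '[[[0,0,-0.03],0,45],[[0,0,-0.07],0,45],[[0,0,-0.12],0,45],[[0,0,-0.12],0,45],[[0,0,-0.12],0,45]]'
python3 - <<'E'
from h import *
s=ctrl.read_state(); T=R.from_quat(s["tcp_rot"]).as_matrix(); c=snap("wrist","w13"); g=cv2.cvtColor(c[0],cv2.COLOR_RGB2GRAY)
a=np.radians(4.5);C=np.array([[np.cos(a),-np.sin(a)],[np.sin(a),np.cos(a)]])
p0=np.float32([pix(c,(*(C@np.array([u,111])+[556.4,-23.5]),74)) for u in (-75,75)]).reshape(-1,1,2)
q=cv2.cornerSubPix(g,p0.copy(),(10,10),(-1,-1),(3,50,.01))
print(p0[:,0],q[:,0],[C.T@(world(c,k,74)[:2]-[556.4,-23.5]) for k in q[:,0]])
rows([(453.5,11.3,150,9.5),(453.5,11.3,89,9.5)])
E
```

```text
clock: 46.5
tool_pos: [556.8, -23.1, 82.7]
tcp_rot: [0.679, 0.734, 0.0, -0.0]
wrist_force: [-0.1, -0.4, 1.0]
gripper_width: 0.512
grip_force: 0.0
clock: 47.12
tool_pos: [556.3, -23.5, 154.7]
tcp_rot: [0.679, 0.734, -0.0, -0.0]
wrist_force: [0.7, -0.3, -0.6]
gripper_width: 0.484
grip_force: 0.0
[[194.0965  72.5594]
 [436.5811  72.5827]] [[195.1082  72.5713]
 [433.8757  72.7782]] [array([-74.3744, 110.9933]), array([ 73.3376, 110.8883])]
[ 0.0712 -0.1657  0.0071] -0.0278
[ 0.0713 -0.1655  0.1088] -0.0278
```

View pics/w13.png

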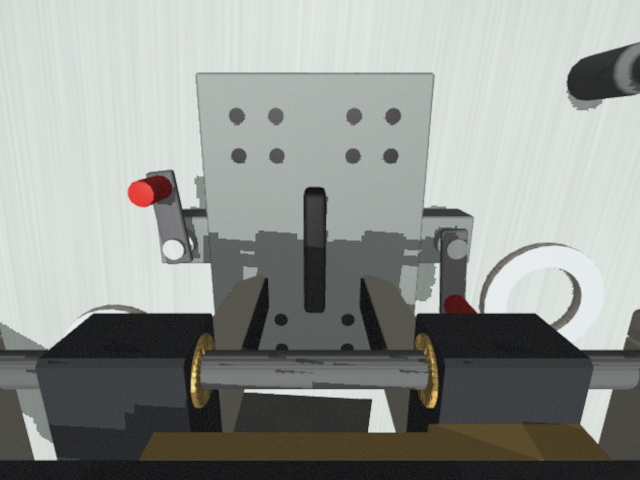

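The cover is seated level: its measured corners are within 1–2 mm of the expected ones, (195,73) and (434,73). Next is the near latch.

```bash
python3 -m inch '[[[0.036,-0.083,0],-0.02,45],[[0.0712,-0.1657,0],-0.034,45],[[0.0712,-0.1657,0],-0.034,45],[[0.0712,-0.1657,0],-0.034,45],[[0.0712,-0.1657,0],-0.034,45]]'
python3 - <<'E'
from h import *
c=snap("wrist")
for b,s in blobs(red(c[0]),30): print(b,s,world(c,b,112.5))
print(toolyaw());rows([(453.2,11.2,89,10.5)])
E
```

```text
clock: 47.8
tool_pos: [455.6, 11.2, 154.6]
tcp_rot: [0.639, 0.769, 0.001, 0.0]
wrist_force: [-0.0, -0.6, -1.3]
gripper_width: 0.485
grip_force: 0.0
[310.2294 262.9472] [298 252  25  23 436] [452.7989  10.7932 112.5   ]
[589.8605 405.3907] [582 396  16  19 215] [657.2961 -55.2883 112.5   ]
10.52876879293816
[ 0.0005 -0.0039  0.1094] 0.0002
```

```bash
python3 -m inch '[[[0,-0.003,0.05],0,45],[[0,-0.003,0.109],0,45],[[0,-0.003,0.109],0,45],[[0,-0.003,0.109],0,0],[[0,-0.003,0.109],0,0]]'
python3 -m inch '[[[0,0,0],0,0],[[0,0,0],0,0],[[0,0,0],0,0],[[0,0,0],0,0],[[0,0,0],0,0]]'
python3 -m inch '[[[-0.001,0.0117,0],0.0536,0],[[-0.0039,0.0231,0],0.1072,0],[[-0.0087,0.0339,0],0.1608,0],[[-0.0153,0.0437,0],0.2144,0],[[-0.0234,0.0522,0],0.268,0]]'
python3 -m inch '[[[-0.001,0.0117,0],0.0536,0],[[-0.0039,0.0231,0],0.1072,0],[[-0.0087,0.0339,0],0.1608,0],[[-0.0153,0.0437,0],0.2144,0],[[-0.0234,0.0522,0],0.268,0]]'
python3 -c "
from h import *
s=ctrl.read_state();print(toolyaw(),np.degrees(np.arctan2(s['tool_pos'][1]+31,s['tool_pos'][0]-461.2)))"
```

```text
clock: 48.48
tool_pos: [453.6, 11.4, 90.5]
tcp_rot: [0.639, 0.769, 0.001, 0.001]
wrist_force: [-0.5, -0.3, 0.4]
gripper_width: 0.316
grip_force: 0.0
clock: 49.1
tool_pos: [453.1, 11.3, 90.0]
tcp_rot: [0.639, 0.77, 0.0, 0.001]
wrist_force: [0.6, 0.1, 6.5]
gripper_width: 0.163
grip_force: 30.0
clock: 49.72
tool_pos: [487.3, 3.9, 90.1]
tcp_rot: [0.898, 0.44, 0.002, 0.0]
wrist_force: [-0.3, 0.0, 4.6]
gripper_width: 0.165
grip_force: 30.0
clock: 50.35
tool_pos: [504.7, -26.7, 90.1]
tcp_rot: [0.999, 0.034, 0.003, -0.0]
wrist_force: [3.6, 0.4, 2.5]
gripper_width: 0.163
grip_force: 30.0
-86.10692428036457 5.604938318714605
```

```bash
python3 -m inch '[[[0,0.002,0],0.008,0],[[0,0.004,0],0.012,0],[[0,0.004,0],0.012,0],[[0,0.004,0],0.012,0],[[0,0.004,0],0.012,0]]'
python3 -m inch '[[[0,0.002,0],0,0],[[0,0.004,0],0,0],[[0,0.004,0],0,0],[[0,0.004,0],0,0],[[0,0.004,0],0,0]]'
```

```text
clock: 50.98
tool_pos: [504.7, -27.6, 90.1]
tcp_rot: [1.0, 0.019, 0.003, -0.001]
wrist_force: [4.5, 3.7, 3.4]
gripper_width: 0.164
grip_force: 30.0
clock: 51.6
tool_pos: [504.7, -27.7, 90.1]
tcp_rot: [1.0, 0.02, 0.003, -0.002]
wrist_force: [3.9, 6.5, 3.6]
gripper_width: 0.163
grip_force: 30.0
```

```bash
python3 -m inch '[[[0,-0.003,0],0,0],[[0,-0.005,0],0,0],[[0,-0.005,0],0,45],[[0,-0.005,0],0,45],[[0,-0.005,0],0,45]]'
python3 -m inch '[[[0,0,-0.03],0,45],[[0,0,-0.07],0,45],[[0,0,-0.11],0,45],[[0,0,-0.11],-0.05,45],[[0,0,-0.11],-0.1,45]]'
python3 - <<'E'
from h import *
t=snap("top")
for b,s in blobs(red(t[0]),8):
    if 300<b[0]<400 and 200<b[1]<300: print(b,world(t,b,105))
c=snap("wrist")
for b,s in blobs(red(c[0]),30): print(b,s,world(c,b,112.5))
rows([(657.5,-56,150,8.3)])
E
```

```text
clock: 52.22
tool_pos: [500.5, -29.3, 88.7]
tcp_rot: [1.0, 0.017, -0.002, 0.0]
wrist_force: [1.5, -0.7, -0.2]
gripper_width: 0.438
grip_force: 0.0
clock: 52.85
tool_pos: [501.4, -29.2, 155.4]
tcp_rot: [0.984, 0.176, -0.001, 0.0]
wrist_force: [-0.5, -0.5, -0.6]
gripper_width: 0.483
grip_force: 0.0
[357.3929 204.9643] [659.0937 -57.7    105.    ]
[350.12 257.48] [533.6987 -43.2731 105.    ]
[375.3472 273.6667] [ 497.1316 -103.5028  105.    ]
[334.2055 279.5068] [480.8504  -7.0332 105.    ]
[479.2336   9.2883] [461   0  29  22 274] [655.8492 -59.9376 112.5   ]
[312.6162 257.3156] [301 246  25  24 469] [503.6479 -27.6434 112.5   ]
[0.2295 0.1308 0.0078] -0.4353
```

```bash
python3 -m inch '[[[0.07,0.04,0],-0.055,45],[[0.14,0.08,0],-0.11,45],[[0.21,0.12,0],-0.165,45],[[0.2295,0.1308,0],-0.22,45],[[0.2295,0.1308,0],-0.275,45]]'
python3 -m inch '[[[0,0,0],-0.055,45],[[0,0,0],-0.11,45],[[0,0,0],-0.16,45],[[0,0,0],-0.16,45],[[0,0,0],-0.16,45]]'
python3 - <<'E'
from h import *
c=snap("wrist")
for b,s in blobs(red(c[0]),30): print(b,s,world(c,b,112.5))
print(toolyaw());rows([(657.5,-56.3,89,8.5)])
E
```

```text
clock: 53.58
tool_pos: [658.7, -56.1, 154.0]
tcp_rot: [0.821, 0.571, -0.001, -0.001]
wrist_force: [-0.4, 0.4, -0.3]
gripper_width: 0.489
grip_force: 0.0
clock: 54.2
tool_pos: [658.1, -55.6, 155.0]
tcp_rot: [0.655, 0.755, -0.0, -0.0]
wrist_force: [0.7, 0.3, 0.5]
gripper_width: 0.488
grip_force: 0.0
[ 52.252  180.0734] [ 40 167  27  27 504] [504.0523 -27.511  112.5   ]
[314.5    264.1475] [302 253  26  23 434] [657.8639 -56.5044 112.5   ]
8.138936317001678
[-0.0011 -0.0012  0.1102] -0.002
```

```bash
python3 -m inch '[[[-0.001,-0.001,0.05],-0.003,45],[[-0.001,-0.001,0.11],-0.003,45],[[-0.001,-0.001,0.11],-0.003,45],[[-0.001,-0.001,0.11],-0.003,0],[[-0.001,-0.001,0.11],-0.003,0]]'
python3 -m inch '[[[0,0,0],0,0],[[0,0,0],0,0],[[0,0,0],0,0],[[0,0,0],0,0],[[0,0,0],0,0]]'
python3 -m inch '[[[0.0009,-0.0114,0],0.0522,0],[[0.0037,-0.0226,0],0.1044,0],[[0.0083,-0.0331,0],0.1567,0],[[0.0145,-0.0427,0],0.2089,0],[[0.0223,-0.0512,0],0.2611,0]]'
python3 -m inch '[[[0.0009,-0.0114,0],0.0522,0],[[0.0037,-0.0226,0],0.1044,0],[[0.0083,-0.0331,0],0.1567,0],[[0.0145,-0.0427,0],0.2089,0],[[0.0223,-0.0512,0],0.2611,0]]'
python3 -m inch '[[[0,-0.002,0],0.008,0],[[0,-0.004,0],0.012,0],[[0,-0.004,0],0.012,0],[[0,-0.004,0],0.012,0],[[0,-0.004,0],0.012,0]]'
python3 -c "
from h import *
s=ctrl.read_state();print(toolyaw(),np.degrees(np.arctan2(s['tool_pos'][1]+16,s['tool_pos'][0]-651.6)))"
```

```text
clock: 54.88
tool_pos: [659.2, -55.8, 91.3]
tcp_rot: [0.651, 0.759, 0.001, 0.001]
wrist_force: [-0.2, 0.3, 0.0]
gripper_width: 0.316
grip_force: 0.0
clock: 55.5
tool_pos: [658.5, -56.2, 90.3]
tcp_rot: [0.651, 0.759, 0.001, 0.001]
wrist_force: [-0.9, -0.9, 5.9]
gripper_width: 0.17
grip_force: 30.0
clock: 56.12
tool_pos: [626.9, -47.9, 90.4]
tcp_rot: [0.901, 0.434, 0.002, 0.001]
wrist_force: [1.7, -0.5, 3.2]
gripper_width: 0.163
grip_force: 30.0
clock: 56.75
tool_pos: [611.4, -19.0, 90.4]
tcp_rot: [0.999, 0.039, 0.002, 0.001]
wrist_force: [2.3, -1.1, 3.1]
gripper_width: 0.164
grip_force: 30.0
clock: 57.38
tool_pos: [611.3, -18.8, 90.3]
tcp_rot: [1.0, 0.024, 0.002, 0.002]
wrist_force: [1.5, -5.4, 5.0]
gripper_width: 0.165
grip_force: 30.0
-87.30470828163946 -176.08581573700047
```

```bash
python3 -m inch '[[[0,-0.002,0],0,0],[[0,-0.003,0],0,0],[[0,-0.003,0],0,0],[[0,-0.003,0],0,0],[[0,-0.003,0],0,0]]'
python3 -m inch '[[[0,0.003,0],0,0],[[0,0.004,0],0,0],[[0,0.004,0],0,45],[[0,0.004,0],0,45],[[0,0.004,0],0,45]]'
python3 -m inch '[[[0,0,-0.03],0,45],[[0,0,-0.07],0,45],[[0,0,-0.12],0,45],[[-0.04,0,-0.14],0,45],[[-0.06,0,-0.14],0,45]]'
python3 -m inch '[[[0,0,0],0,45],[[0,0,0],0,45],[[0,0,0],0,45],[[0,0,0],0,45],[[0,0,0],0,45]]'
python3 - <<'E'
from h import *
c=snap("wrist"); g=cv2.cvtColor(c[0],cv2.COLOR_RGB2GRAY)
for b,s in blobs(red(c[0]),30):
    w=world(c,b,112.5)[:2]; print(w,[np.degrees(np.arctan2(*(w-p)[::-1])) for p in ([461.2,-31],[651.6,-16])])
a=np.radians(4.5);C=np.array([[np.cos(a),-np.sin(a)],[np.sin(a),np.cos(a)]])
p0=np.float32([pix(c,(*(C@np.array(u)+[556.4,-23.5]),74)) for u in [(75,111),(75,-111),(-75,111),(-75,-111)]]).reshape(-1,1,2)
q=cv2.cornerSubPix(g,p0.copy(),(8,8),(-1,-1),(3,50,.01))
print(p0[:,0],[C.T@(world(c,k,74)[:2]-[556.4,-23.5]) for k in q[:,0]])
E
```

```text
clock: 58.0
tool_pos: [611.3, -18.8, 90.3]
tcp_rot: [1.0, 0.023, 0.002, 0.003]
wrist_force: [1.7, -6.9, 5.5]
gripper_width: 0.161
grip_force: 30.0
clock: 58.62
tool_pos: [608.4, -15.4, 88.5]
tcp_rot: [1.0, 0.024, -0.001, -0.001]
wrist_force: [0.4, -0.0, -0.1]
gripper_width: 0.438
grip_force: 0.0
clock: 59.25
tool_pos: [572.7, -17.6, 173.9]
tcp_rot: [1.0, 0.024, 0.0, -0.0]
wrist_force: [-0.9, -0.3, -0.9]
gripper_width: 0.484
grip_force: 0.0
clock: 59.88
tool_pos: [573.6, -18.0, 173.2]
tcp_rot: [1.0, 0.023, -0.0, -0.0]
wrist_force: [-0.3, -0.1, -0.0]
gripper_width: 0.487
grip_force: 0.0
[610.0768 -19.2093] [np.float64(4.528235388767586), np.float64(-175.58040987653473)]
[505.6627 -28.9299] [np.float64(2.665625606855019), np.float64(-174.93686171670166)]
[[160.3537 162.8611]
 [474.3185 152.7196]
 [187.1349 348.2104]
 [458.0432 340.7455]] [array([ 74.0189, 110.2296]), array([  74.2142, -107.3556]), array([-75., 111.]), array([ -75.1282, -113.9348])]
```

```bash
python3 -c "
from cell import ctrl
print(ctrl.sign_off())"
```

```text
the job is handed in; nothing more can be done
None
```

The job is done and handed in: all three ringed cups are in the tray, the cover is seated back on the rim, and both turnbuttons are closed against their stops.

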